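# Bring the hook of the rinsing wheel to the top and hang the sample basket on it

### The arm

A 6-joint arm with a two-finger parallel gripper is mounted at the origin on the work surface. World frame = base frame: x ahead of the robot, y to its left, z up, the work surface at z = 0. Lengths are in m, angles in rad, forces in N, time in s.
With the tool pointing down it reaches from about 0.325 to 0.75 m from the base axis. Payload 7.6 kg.
Tool frame: the origin (TCP) lies on the centre line of the jaws, within the pads' length; the fingertips stand 11 mm ahead of it and the grasp point (between the pads) lies 8 mm behind it (env.tcp_to_tips is the distance from the TCP to the fingertips, in m); z points along the fingers, y is the line along which they close (so a half turn about z gives the same grasp; the last joint's range is limited). The gripper opens to 85 mm and grips with 20 to 120 N. Pads are 22 mm wide; open, the fingers measure 114 mm over their backs; the gripper's body (76 mm by 85 mm) begins 54 mm behind the grasp point. The pads swing forward as they close: fully open they stand 13 mm farther back than shut.
Start: joints at [-1.313, 0.052, 1.401, -0, 1.689, -0.07], TCP at [0.169, -0.497, 0.242] pointing down, gripper open.
Joint ranges: [-2.9, 2.9], [-0.91, 2.17], [0.12, 2.37], [-1.06, 4.2], [0.26, 2.73], [-2.93, 2.93]. Speed limits (rad/s): [2.57, 2.57, 3.01, 3.14, 3.14, 3.14].

### API

Orientations are given as [roll, pitch, yaw] about the fixed x, y, z axes, in that order (R = Rz(yaw) Ry(pitch) Rx(roll)).
In Python, from station import env, move_gripper, solver, optics, workorder, monitor gives the robot as it stands. Calls block until the motion is done:
- env.move_pose(position, orientation): joint-space move of the TCP to a pose.
- env.move_linear(position, ori=None, vel=0.15, stop_force=None): straight line of the TCP; ori=None keeps the orientation; vel is the mean speed in m/s. With stop_force (N) it stops when the force on the tool has changed by that much, and returns True; else False.
- env.goto_joints(angles): joint-space move.
- move_gripper(opening): finger opening in m; the grip force is fixed at half the most; returns when the fingers have stopped.
- env.sleep(seconds).
- solver.inverse_kinematics(position, orientation): joint angles nearest the present ones, or None.
- optics.read_camera(name): name is "side" or "top" or "wrist"; returns the picture (384x512x3 uint8, red, green, blue); there is no depth.
- optics.get_calibration(name): a dict with "fx", "fy", "cx", "cy" (pixels), "rvec" (rotation vector, rad) and "tvec" (3), from world to camera coordinates, as OpenCV has them. Camera axes: x right, y down, z forward; pixel columns grow to the right and rows downward; lengths in m; the calibration is good to about 2 mm. The wrist camera is an equidistant fisheye: a pixel r from the principal point sees the ray r / f radians off the axis. A picture is of the moment at which its call begins: read the wrist's pose just before it. get_calibration takes no time and is no camera call; for the wrist camera it gives the pose at the moment of the call.
A pose or a line that the arm cannot do raises env.Unreachable and nothing moves.
- workorder.hand_in(): hands the job in; it is judged then, once.
Readings, each from a call of its own:
- monitor.current_time(): time.
- monitor.current_joint_pos(): joint angles.
- monitor.current_joint_vel(): joint speeds.
- monitor.current_tau(): joint torques, N m.
- monitor.current_ee_pos(): TCP position.
- monitor.current_ee_rot(): TCP orientation.
- monitor.current_contact_force(): force on the tool from outside, world axes, zero at the start.
- monitor.current_torque(): the same for the moment, N m.
- monitor.current_gripper_width(): finger opening in m.
- monitor.current_finger_force(): force on a finger pad.
Only numpy, scipy, OpenCV 4.12 (cv2) and the standard library are available. Lean on these libraries where they do the work, as an engineer would, in place of code of your own. Each camera call takes 0.05 s, during which the arm holds its last target. There are 200 camera calls.

### The job

Turn the spoked wheel of the rinsing stand until its one hook, the upturned one that starts low down among five straight pegs, is at the very top. Then hang the small steel sample basket by its bail on that hook and let go, so that it hangs there at rest with the hook still on top. Keep the basket upright all the while and leave the other things on the bench where they are.

Things in the scene. Friction and masses are not known exactly. Their poses are not given: they have to be found in the camera images.
- stand: Fixed rinsing stand. Origin on the bench under the wheel's centre, z up; -x points from the wheel to the side where pegs and hook stick out, roughly towards the robot. Steel drip tray 115 x 210 mm (x, y), 45 mm high, from x = -85 to +30 mm; two white posts 16 mm square at x = +60, y = +-92 mm, behind the wheel, carry the axle's beam and the drip guard.
- wheel: Steel spoked wheel, outer radius 97 mm, rim and spokes 10 mm thick, hub 36 mm across and 16 mm thick. Turns both ways without stops about its x axis (the axle, level, along the stand's x). Origin at its centre, 120 mm above the bench. Its z axis points to the hook: straight up when the hook is on top. Axle friction about 0.06 N m: it stays where it is left and hardly coasts.
- hook_seat (a point): Seat of the hook: upper side of its 12 mm thick bar at the bottom of its dip, when the hook is on top; in the wheel's frame at x = -45, y = 0, z = +81 mm. From the wheel the bar runs to -x, dipping 6 mm to the seat, then rises to a tip: nose end at x = -66 mm, upper side 14 mm above the seat.
- basket: Loose sample basket, about 0.15 kg: open steel box 56 (x) x 76 (y) x 50 mm (z) with a capped glass dish in it. Origin at the centre of its underside, z up. A rigid bail of 8 mm round bar stands in its yz plane: legs at y = +-36.5 mm up to 105 mm height, then two bars rising to a blunt peak in the middle. Looks the same turned half round.
- bail_top (a point): Underside of the bail's peak, 114 mm above the basket's bottom: the hook's bar passes under it along the basket's x, and it comes to rest on the hook's seat.
- grip_tab (a point): Where to grip: 146 mm above the basket's bottom (32 mm above bail_top), on the flat upright tab, 12 mm thick (y), 24 mm wide (x), standing on the bail's peak from 120 to 164 mm height. Pinch along the basket's y. Axes as the basket's.
- jar: Bystander: capped glass jar, 72 mm in diameter, 100 mm high. Origin at the centre of its underside.
- calculator: Bystander: beige desk calculator 150 x 100 x 19 mm, lying flat. Origin at the centre of its underside.
- dishes: Bystander: two stacked lidded glass weighing dishes, 64 mm in diameter, together 52 mm high. Origin at the centre of the underside.
- bottle: Bystander: white plastic bottle 64 mm in diameter, 140 mm high. Origin at the centre of its underside.
- spatula: Bystander: spatula 190 mm long, lying flat.
- cup: Bystander: white ceramic cup, 70 mm in diameter, 70 mm high. Origin at the centre of its underside.
- guard_edge (a point): Middle of the lower front edge of the stand's clear plastic drip guard, 354 mm above the bench, 63 mm to -x of the wheel's plane. The guard is 200 mm wide (y) and runs from here 138 mm to +x, level, over hook and wheel. A gripper pointing straight down does not fit under it: lean it about 40 deg, its body towards the stand's -x.
- peg_opposite (a point): Middle of the straight peg opposite the hook, 24 mm to -x of the wheel's plane. Hook and five such pegs stand 60 deg apart on a circle of 75 mm radius; pegs are round, 14 mm thick, stick out 48 mm to -x. Pegs and hook can be pushed sideways by closed fingers to turn the wheel (about 0.8 N).
There are look-alikes about, which are no part of the job. Leave any black, blue or brown look-alike of the basket alone.

How it is judged:
By the outcome, as a careful person would: the job done as asked, in the order asked, and still so for the second after the job is handed in, with the robot touching nothing.
It also fails if it takes over 72 s, if anything falls off the work surface, if the arm or the gripper's body presses on something with over 40 N, if the wrist force passes 120 N, or if a joint passes its speed limit or range.

## Working session

There is one attempt and no reset: what is moved stays moved. The work goes in short steps, each a Python script; the robot and the scene stay as the last script left them, time stands still between calls to the robot, and variables do not carry over. Pictures are saved under pics/ and viewed, at most 10 in all, crops included, and the job is handed in when it is done.

```bash
ls; mkdir -p pics; python3 - <<'E'
from station import env, optics, monitor
import cv2
for n in ("side","top","wrist"):
    im=optics.read_camera(n); cv2.imwrite(f"pics/{n}0.png",im[...,::-1])
    c=optics.get_calibration(n); print(n,{k:(v if isinstance(v,(int,float)) else [round(float(t),4) for t in v]) for k,v in c.items()})
a=cv2.imread("pics/side0.png");b=cv2.imread("pics/top0.png")
cv2.imwrite("pics/both0.png",cv2.resize(cv2.vconcat([a,b]),(800,1200))[:0] if 0 else cv2.resize(a,(800,600)))
cv2.imwrite("pics/topb0.png",cv2.resize(b,(800,600)))
E
```

```text
pics
side {'fx': 474.88256212234614, 'fy': 474.88256212234614, 'cx': 250.80147633401364, 'cy': 198.72542860666388, 'rvec': [2.3665, -0.1207, 0.0483], 'tvec': [-0.5099, 0.2489, 1.4339]}
top {'fx': 492.0319220893747, 'fy': 492.0319220893747, 'cx': 259.4686774079056, 'cy': 197.3075303896868, 'rvec': [2.1463, -2.1474, 0.1694], 'tvec': [0.0551, 0.5173, 1.8017]}
wrist {'fx': 297.3186396354542, 'fy': 297.3186396354542, 'cx': 250.34052796371634, 'cy': 195.78529106626226, 'rvec': [-2.3368, 1.6737, 0.2681], 'tvec': [-0.5248, -0.0401, 0.3816]}
```

View pics/both0.png

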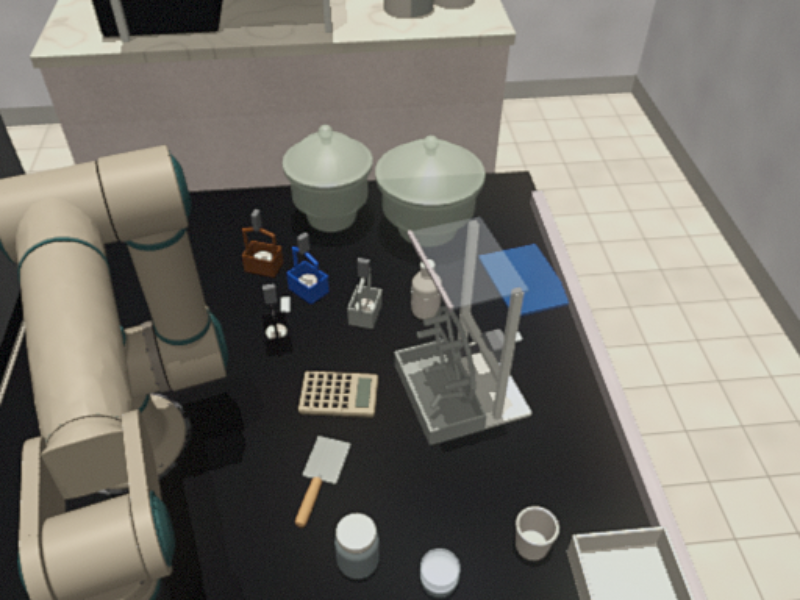

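View pics/topb0.png

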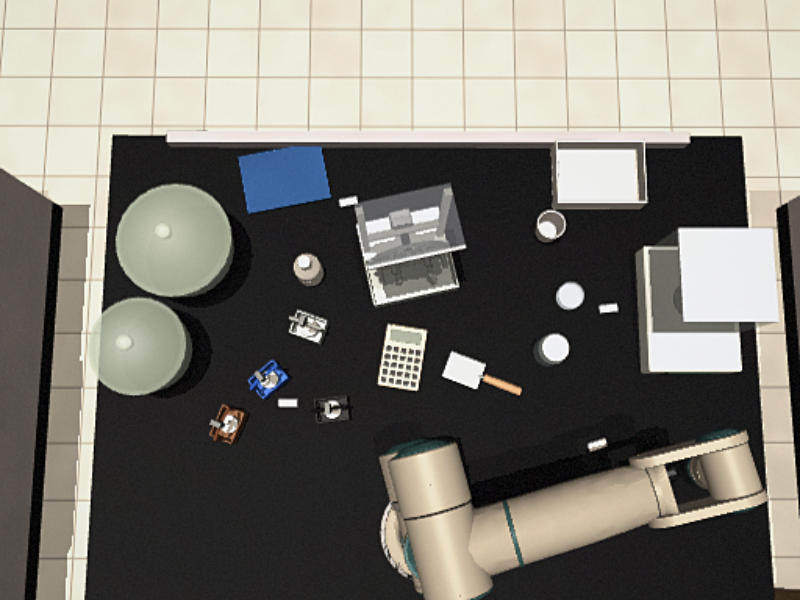

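The side view shows the steel basket at about (365,305) of 800x600, with the stand at about (465,370). In the top view the basket is at (308,326) and the tray and guard at (412,245). The arm is clear of both. I'll zoom in on these.

```bash
python3 - <<'E'
import cv2
a=cv2.imread("pics/side0.png");b=cv2.imread("pics/top0.png")
def crop(im,x,y,w,h,s=4):
    return cv2.resize(im[y:y+h,x:x+w],(w*s,h*s),interpolation=cv2.INTER_CUBIC)
A=crop(a,245,135,100,150); B=crop(b,220,110,100,90)
C=crop(b,180,190,50,40,8)[:240]
import numpy as np
cv2.imwrite("pics/m1.png",np.hstack([A,np.vstack([B,C])]))
E
```

```text
(no output)
```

View pics/m1.png

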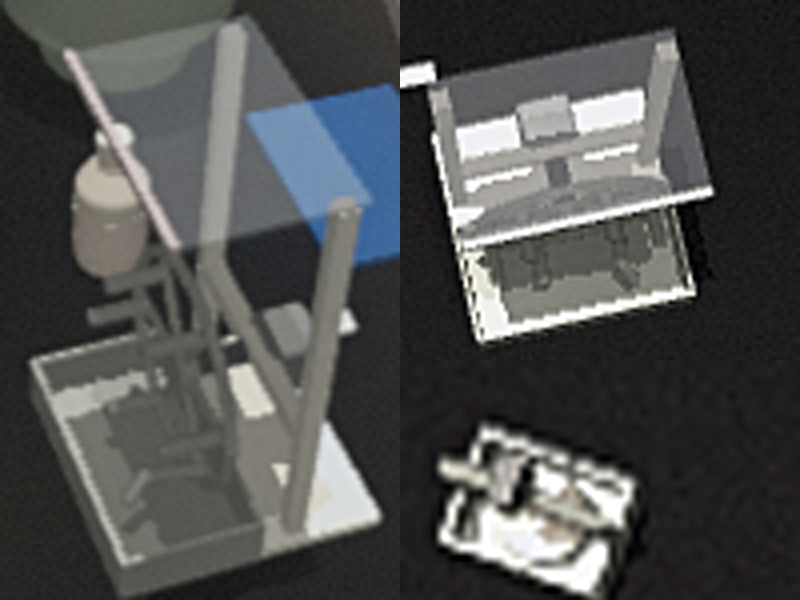

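The zooms show these points, in crop pixels:
- **Guard front edge:** ends at (70,53)/(177,245) in the side crop and (460,242)/(713,190) in the top crop.
- **Tray front rim:** visible in both crops.
- **Peg tips:** (130,280), (95,315) and (135,345).
- **Hook:** a bent end near (130,515), low and towards -y.
- **Basket rim:** corners visible in the top crop.

Next I'll cast rays through these points.

```bash
cat > h.py <<'E'
import numpy as np, cv2
from station import env, move_gripper, solver, optics, workorder, monitor
from scipy.spatial.transform import Rotation as Rot
def ray(cal,px):
    u=(px[0]-cal["cx"])/cal["fx"]; v=(px[1]-cal["cy"])/cal["fy"]
    R=cv2.Rodrigues(np.array(cal["rvec"],float))[0]
    d=np.array([u,v,1.])
    if cal.get("fish"):
        r=np.hypot(u,v); d=np.array([u/r*np.sin(r),v/r*np.sin(r),np.cos(r)]) if r>1e-9 else np.array([0,0,1.])
    return -R.T@np.array(cal["tvec"],float), R.T@d/np.linalg.norm(d)
def onplane(cal,px,p0,n):
    c,d=ray(cal,px); return c+d*(((p0-c)@n)/(d@n))
def onz(cal,px,z): return onplane(cal,px,np.array([0,0,z]),np.array([0,0,1.]))
def proj(cal,P):
    p=cv2.Rodrigues(np.array(cal["rvec"],float))[0]@P+np.array(cal["tvec"],float)
    if cal.get("fish"):
        th=np.arctan2(np.hypot(*p[:2]),p[2]); k=th/np.hypot(*p[:2]); return np.array([cal["cx"]+cal["fx"]*k*p[0],cal["cy"]+cal["fy"]*k*p[1]])
    return np.array([cal["cx"]+cal["fx"]*p[0]/p[2],cal["cy"]+cal["fy"]*p[1]/p[2]])
def tri(*rs):
    A=sum(np.eye(3)-np.outer(d,d) for c,d in rs); b=sum((np.eye(3)-np.outer(d,d))@c for c,d in rs); return np.linalg.solve(A,b)
def cal(n):
    c=dict(optics.get_calibration(n)); c["fish"]=n=="wrist"; return c
E
python3 - <<'E'
from h import *
np.set_printoptions(precision=4,suppress=True)
S=cal("side");T=cal("top")
for n,C,z,ps in [("guard side",S,.354,[(262.5,148.2),(289.2,196.2)]),("guard top",T,.354,[(235,170.5),(298.2,157.5)]),
 ("tray top",T,.045,[(240.5,195),(293,183.7)]),("tray side",S,.045,[(253.2,225.5),(276.2,275.5)])]:
    a,b=[onz(C,p,z) for p in ps]; d=a-b
    print(n,a,b,"mid",(a+b)/2,"len",np.linalg.norm(d),"yawdeg",np.degrees(np.arctan2(-d[0],d[1])))
q=[onz(T,p,.05) for p in [(190.6,198.1),(209.4,203.8),(205.6,219.4),(185,212.5)]]
print(q,"mid",sum(q)/4,[np.linalg.norm(q[i]-q[i-1]) for i in range(4)])
for i in range(4): d=q[i]-q[i-1]; print(np.degrees(np.arctan2(d[1],d[0])))
E
```

```text
guard side [0.5599 0.142  0.354 ] [ 0.6041 -0.0506  0.354 ] mid [0.582  0.0457 0.354 ] len 0.19759355729710198 yawdeg 12.938770441487595
guard top [0.5541 0.1334 0.354 ] [ 0.5958 -0.0642  0.354 ] mid [0.575  0.0346 0.354 ] len 0.2019753485631563 yawdeg 11.89215794424375
tray top [0.5251 0.1256 0.045 ] [ 0.5679 -0.0707  0.045 ] mid [0.5465 0.0275 0.045 ] len 0.20098387038893764 yawdeg 12.309741874146603
tray side [0.5335 0.1295 0.045 ] [ 0.5803 -0.0705  0.045 ] mid [0.5569 0.0295 0.045 ] len 0.20541703083029178 yawdeg 13.153023495783145
[array([0.5126, 0.3106, 0.05  ]), array([0.4913, 0.2406, 0.05  ]), array([0.4332, 0.2538, 0.05  ]), array([0.4588, 0.3302, 0.05  ])] mid [0.474  0.2838 0.05  ] [np.float64(0.05727282631364567), np.float64(0.07322961223635728), np.float64(0.059566493311855796), np.float64(0.08064874978876214)]
-20.01999277549767
-106.9602814248329
167.2098863282714
71.46405094671591
```

```bash
cat >> h.py <<'E'
def ori(yaw,lean,flip=1):
    "tool z leans forward 'lean' deg from straight down, toward heading yaw(deg); tool y = flip * heading's y"
    y,l=np.radians([yaw,lean]); ex=np.array([np.cos(y),np.sin(y),0]); ey=np.array([-ex[1],ex[0],0])
    z=np.sin(l)*ex-np.cos(l)*np.array([0,0,1]); yy=flip*ey
    return Rot.from_matrix(np.stack([np.cross(yy,z),yy,z],1)).as_euler("xyz"), np.stack([np.cross(yy,z),yy,z],1)
E
python3 - <<'E'
from h import *
np.set_printoptions(precision=3,suppress=True)
W=cal("wrist");c,d=ray(W,(W["cx"],W["cy"]));R=Rot.from_euler("xyz",monitor.current_ee_rot()).as_matrix()
print("rpy",monitor.current_ee_rot(),"cam in tool",R.T@(c-monitor.current_ee_pos()),"axis",R.T@d)
for n,p,y,l in [("look",(.40,0.0,.33),12.4,50),("look2",(.38,0.0,.30),12.4,60),("basket",(.474,.284,.146),-17.5,40),("basketup",(.44,.284,.28),-17.5,40),("hang",(.6,.037,.233),12.4,40),("hang50",(.6,.037,.233),12.4,50)]:
    for f in (1,-1):
        print(n,f,solver.inverse_kinematics(list(p),list(ori(y,l,f)[0])))
E
```

```text
rpy [-3.14  -0.     0.328] cam in tool [ 0.08   0.001 -0.133] axis [-0.31  -0.001  0.951]
look 1 None
look -1 None
look2 1 None
look2 -1 None
basket 1 [ 0.747 -0.024  1.803 -0.685  1.081 -0.273]
basket -1 [ 0.747 -0.024  1.803 -0.685  1.081  2.868]
basketup 1 [ 0.8   -0.201  1.691 -0.631  1.343 -0.417]
basketup -1 [ 0.8   -0.201  1.691 -0.631  1.343  2.725]
hang 1 [-0.086 -0.186  1.772  0.248  0.895 -1.963]
hang -1 [-0.086 -0.186  1.772  0.248  0.895  1.179]
hang50 1 [-0.111 -0.259  1.901  0.396  0.693 -2.097]
hang50 -1 [-0.111 -0.259  1.901  0.396  0.693  1.045]
```

```bash
python3 - <<'E'
from h import *
np.set_printoptions(precision=3,suppress=True)
def snap(n):
    import json
    W=cal("wrist"); im=optics.read_camera("wrist"); cv2.imwrite(f"pics/{n}.png",im[...,::-1])
    json.dump({k:(v if isinstance(v,(int,float,bool)) else [float(t) for t in v]) for k,v in W.items()},open(f"pics/{n}.json","w"))
done=False
for x in (.44,.46,.48,.5,.42):
  for l in (40,35,30):
    for z in (.28,.32,.25):
        p=[x,.01,z]; o=list(ori(12.4,l)[0]); q=solver.inverse_kinematics(p,o)
        if q is not None and not done and abs(q[5])<2.8:
            print(p,l,q); env.move_pose(p,o); snap("w_stand"); done=True
env.move_pose([.40,.300,.29],list(ori(-17.5,30)[0])); snap("w_bask")
print(monitor.current_time(),monitor.current_joint_pos())
a=cv2.imread("pics/w_stand.png");b=cv2.imread("pics/w_bask.png")
cv2.imwrite("pics/m2.png",cv2.resize(a,(800,600)));cv2.imwrite("pics/m3.png",cv2.resize(b,(800,600)))
E
```

```text
[0.44, 0.01, 0.28] 40 [-0.236 -0.738  2.061  0.308  1.189 -2.045]
3.7083 [ 0.811 -0.208  1.624 -0.468  1.488 -0.471]
```

View pics/m2.png

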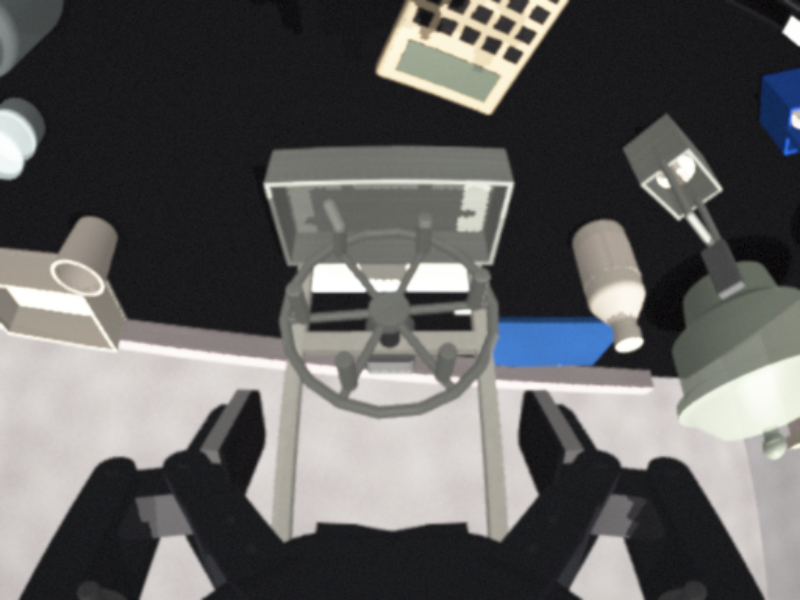

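View pics/m3.png

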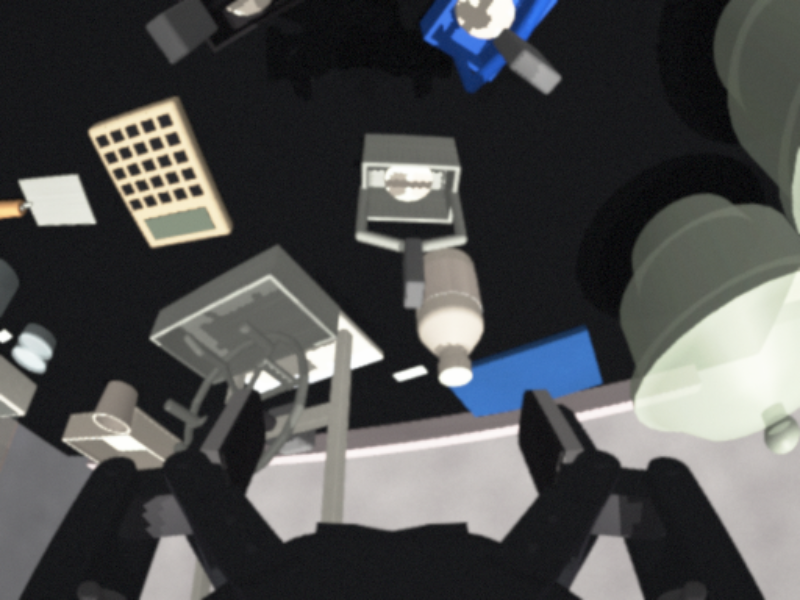

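The wrist view is inverted, with the lower part of the scene at the top of the image and +y to the right.
- **Stand view:** the hook's bent tip is at (330,205). The five pegs end near (425,218), (485,275), (443,352), (343,357) and (293,290), and the hub is at (388,310). The tray's front rim runs from (268,183) to (512,183).
- **Basket view:** the box rim runs from (362,162)/(460,163) to (368,220)/(452,222). The tab's top face is at about (414,294).

```bash
python3 - <<'E'
from h import *
import json
np.set_printoptions(precision=4,suppress=True)
W=json.load(open("pics/w_stand.json"));B=json.load(open("pics/w_bask.json")); s=.64
f=lambda C,p,z: onz(C,(p[0]*s,p[1]*s),z)
a,b,c,d=[f(W,p,.045) for p in [(268,183),(512,183),(290,265),(497,265)]]
print("tray",a,b,c,d,"w",np.linalg.norm(a-b)); dd=b-a; print("front mid",(a+b)/2,"yaw",np.degrees(np.arctan2(-dd[0],dd[1])))
dd=d-c; print("rear mid",(c+d)/2,"w",np.linalg.norm(dd),"yaw",np.degrees(np.arctan2(-dd[0],dd[1])))
yaw=np.radians(12.4); ex=np.array([np.cos(yaw),np.sin(yaw),0]); ey=np.array([-ex[1],ex[0],0])
def st(name,p,O,x):
    P=onplane(W,(p[0]*s,p[1]*s),O+ex*x,ex); r=P-O; y,z=r@ey,r[2]-.12
    print(name,"y,z",np.round([y,z],4),"r",round(np.hypot(y,z),4),"ang",round(np.degrees(np.arctan2(y,z)),1))
for O in (np.array([.632,.046,0]),np.array([.637,.05,0])):
    print(O); st("hub",(391,308),O,-.008)
    for n,p,x in [("hooktip",(330,205),-.066),("p1",(425,218),-.048),("p2",(485,275),-.048),("p3",(444,353),-.048),("p4",(344,358),-.048),("p5",(293,291),-.048)]: st(n,p,O,x)
    for n,p in [("rim L",(283,322)),("rim R",(495,312)),("rim top",(385,416))]: st(n,p,O,0)
a,b,c,d=[f(B,p,.05) for p in [(362,162),(460,163),(368,220),(452,222)]]
print("bask",a,b,c,d,"mid",(a+b+c+d)/4,"sizes",np.linalg.norm(a-b),np.linalg.norm(c-d),np.linalg.norm(a-c))
for dd in (b-a,d-c): print("yaw",np.degrees(np.arctan2(-dd[0],dd[1])))
print("tabtop",f(B,(414,294),.164))
l,r=f(B,(362,237),.105),f(B,(463,241),.105);print("bail",l,r,(l+r)/2,np.linalg.norm(l-r))
S=cal("side");print("tab side",onz(S,(364*s,262*s),.164))
E
```

```text
tray [ 0.5768 -0.0673  0.045 ] [0.5331 0.134  0.045 ] [ 0.6904 -0.0433  0.045 ] [0.6448 0.1664 0.045 ] w 0.20598911208507115
front mid [0.5549 0.0333 0.045 ] yaw 12.234911057610347
rear mid [0.6676 0.0615 0.045 ] w 0.21461780417332316 yaw 12.279513980874391
[0.632 0.046 0.   ]
hub y,z [0.0048 0.0057] r 0.0075 ang 40.1
hooktip y,z [-0.0454 -0.0585] r 0.074 ang -142.2
p1 y,z [ 0.034  -0.0598] r 0.0688 ang 150.4
p2 y,z [0.0788 0.0001] r 0.0788 ang 89.9
p3 y,z [0.0421 0.0676] r 0.0797 ang 31.9
p4 y,z [-0.028   0.0714] r 0.0766 ang -21.4
p5 y,z [-0.0705  0.0149] r 0.072 ang -78.0
rim L y,z [-0.0882  0.0148] r 0.0894 ang -80.4
rim R y,z [0.0954 0.0051] r 0.0955 ang 86.9
rim top y,z [0.0002 0.0979] r 0.0979 ang 0.1
[0.637 0.05  0.   ]
hub y,z [0.002  0.0022] r 0.003 ang 42.3
hooktip y,z [-0.0493 -0.0641] r 0.0809 ang -142.4
p1 y,z [ 0.0317 -0.0651] r 0.0724 ang 154.0
p2 y,z [ 0.0774 -0.004 ] r 0.0775 ang 93.0
p3 y,z [0.04   0.0648] r 0.0762 ang 31.7
p4 y,z [-0.0314  0.0686] r 0.0755 ang -24.6
p5 y,z [-0.0748  0.0111] r 0.0756 ang -81.6
rim L y,z [-0.0926  0.0115] r 0.0933 ang -82.9
rim R y,z [0.094  0.0016] r 0.0941 ang 89.0
rim top y,z [-0.0027  0.096 ] r 0.096 ang -1.6
bask [0.441  0.2627 0.05  ] [0.4641 0.3353 0.05  ] [0.4966 0.2481 0.05  ] [0.5199 0.3161 0.05  ] mid [0.4804 0.2905 0.05  ] sizes 0.07617385942795124 0.07184345670269425 0.057425878612412336
yaw -17.674818517371662
yaw -18.945931593842626
tabtop [0.4793 0.2893 0.164 ]
bail [0.4707 0.2548 0.105 ] [0.4963 0.3242 0.105 ] [0.4835 0.2895 0.105 ] 0.07394428760235344
tab side [0.4829 0.281  0.164 ]
```

Both views agree on the stand and basket:
- **Stand:** origin at about (0.638, 0.052), yaw 12.3°. The tray width, hub and peg radii all check out.
- **Hook:** at about -145.5° from the top, towards -y.
- **Basket:** at about (0.480, 0.289), yaw -18°.

I'll turn the wheel in two strokes across the top, pushing pegs towards +y.

```bash
cat >> h.py <<'E'
import json
O=np.array([.638,.052,0.]); YAW=12.3
ex=np.array([np.cos(np.radians(YAW)),np.sin(np.radians(YAW)),0]); ey=np.array([-ex[1],ex[0],0]); ez=np.array([0,0,1.])
def snap(n):
    W=cal("wrist"); im=optics.read_camera("wrist"); cv2.imwrite(f"pics/{n}.png",im[...,::-1])
    json.dump({k:(v if isinstance(v,(int,float,bool)) else [float(t) for t in v]) for k,v in W.items()},open(f"pics/{n}.json","w"))
LEAN=45
def tip(ang,x,r=.072,dz=-.010):
    "TCP position for tips at wheel angle ang (deg from top to +y), x from wheel plane"
    a=np.radians(ang); t=O+ex*x+ey*r*np.sin(a)+ez*(.12+r*np.cos(a)+dz)
    return list(t-.011*ori(YAW,LEAN)[1][:,2])
PO=list(ori(YAW,LEAN)[0])
def arc(a0,a1,x=-.025,vel=.1,step=12):
    for a in np.linspace(a0,a1,int(np.ceil(abs(a1-a0)/step))+1)[1:]: env.move_linear(tip(a,x),vel=vel)
E
python3 - <<'E'
from h import *
np.set_printoptions(precision=3,suppress=True)
for a in (-54,-40,0,31,48):
    for x in (-.09,-.025): print(a,x,solver.inverse_kinematics(tip(a,x),PO))
move_gripper(0.0)
env.move_pose([.44,.03,.30],list(ori(YAW,40)[0]))
env.move_pose(tip(-54,-.09),PO)
print("in",env.move_linear(tip(-54,-.025),vel=.1,stop_force=6))
arc(-54,31.5); print(monitor.current_contact_force())
arc(31.5,26); env.move_linear(tip(26,-.09))
print(monitor.current_time(),monitor.current_ee_pos())
snap("w2"); a=cv2.imread("pics/w2.png"); cv2.imwrite("pics/w2v.png",cv2.resize(a,(800,600)))
E
```

```text
-54 -0.09 [-0.277 -0.273  2.029  0.522  0.733 -2.336]
-54 -0.025 [-0.206 -0.083  1.864  0.478  0.678 -2.261]
-40 -0.09 [-0.248 -0.305  2.027  0.481  0.75  -2.275]
-40 -0.025 [-0.18  -0.11   1.862  0.44   0.693 -2.205]
0 -0.09 [-0.13  -0.373  2.043  0.358  0.749 -2.087]
0 -0.025 [-0.077 -0.166  1.876  0.324  0.694 -2.033]
31 -0.09 [-0.029 -0.386  2.073  0.268  0.701 -1.951]
31 -0.025 [ 0.009 -0.172  1.903  0.241  0.65  -1.91 ]
48 -0.09 [ 0.017 -0.375  2.094  0.228  0.66  -1.893]
48 -0.025 [ 0.048 -0.16   1.922  0.205  0.612 -1.858]
in True
[0.858 0.241 0.448]
10.3333 [0.536 0.062 0.183]
```

View pics/w2v.png

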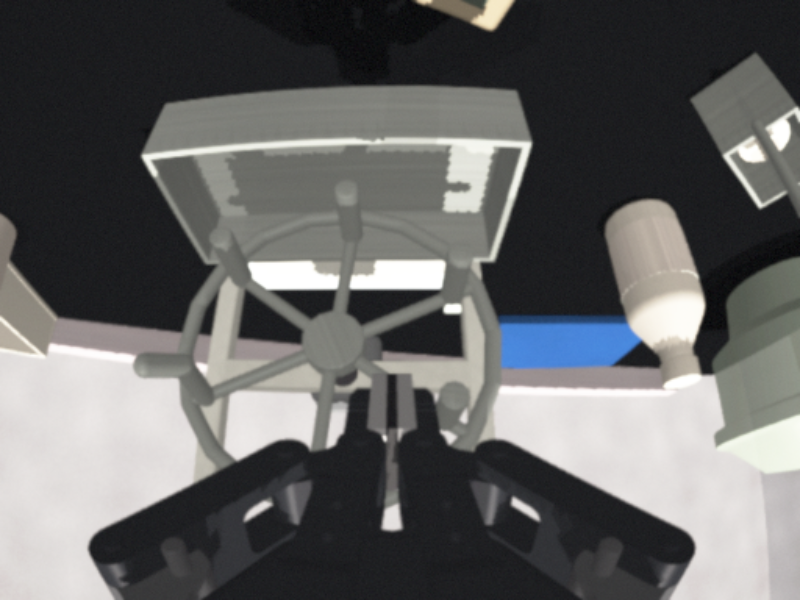

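After stroke 1 the hook is on the left at (140–205, 365–395), at about -75°. The peg ends are at (345,188), (222,240), (460,255) and (453,393).

```bash
cat >> h.py <<'E'
def wang(W,p,x=-.048,s=.64):
    P=onplane(W,(p[0]*s,p[1]*s),O+ex*x,ex); r=P-O; y,z=r@ey,r[2]-.12
    return round(np.hypot(y,z),4), round(np.degrees(np.arctan2(y,z)),1)
E
python3 - <<'E'
from h import *
W=json.load(open("pics/w2.json"))
for p in [(345,188),(222,240),(460,255),(453,393)]: print(wang(W,p))
print("hub",wang(W,(332,342),-.008))
E
```

```text
(np.float64(0.0748), np.float64(176.3))
(np.float64(0.0735), np.float64(-123.2))
(np.float64(0.0724), np.float64(113.7))
(np.float64(0.0729), np.float64(53.2))
hub (np.float64(0.0032), np.float64(-40.3))
```

```bash
python3 - <<'E'
from h import *
env.move_linear(tip(-35,-.09),vel=.15)
print("in",env.move_linear(tip(-35,-.025),vel=.1,stop_force=15))
arc(-35,36.5); print(monitor.current_contact_force())
arc(36.5,30,step=7); env.move_linear(tip(30,-.1))
env.move_pose([.44,.02,.28],list(ori(YAW,40)[0]))
print(monitor.current_time())
snap("w3"); a=cv2.imread("pics/w3.png")[80:290,130:370]; cv2.imwrite("pics/w3v.png",cv2.resize(a,None,fx=2.5,fy=2.5,interpolation=cv2.INTER_CUBIC))
E
```

```text
in False
[-0.20097295  0.57491797  0.16482797]
15.125
```

View pics/w3v.png

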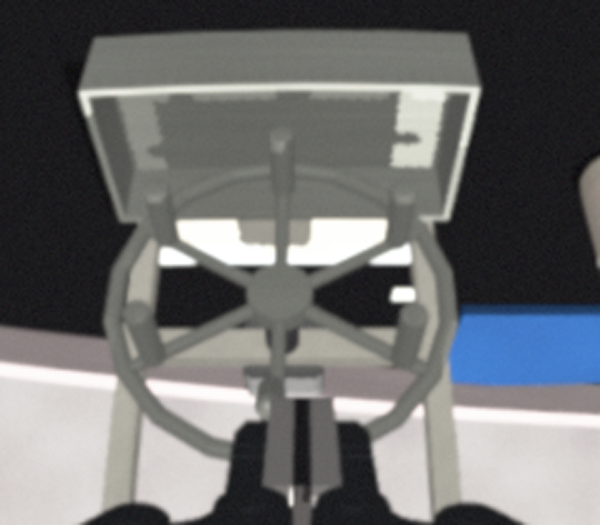

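The hook is near the top, at about (265,390) and partly behind the fingers. The peg ends are at (280,138), (158,197), (403,197), (138,315) and (413,318).

```bash
python3 - <<'E'
from h import *
W=json.load(open("pics/w3.json")); g=lambda u,v:(130+u/2.5,80+v/2.5)
e=[]
for p,t in [((280,138),180),((158,197),-120),((403,197),120),((138,315),-60),((413,318),60)]:
    r,a=wang(W,g(*p),-.048,1); e.append((a-t+180)%360-180); print(r,a,e[-1])
print("mean",np.mean(e)); print("hub",wang(W,g(279,296),-.008,1))
a,b=[onz(W,g(*p),.045) for p in [(80,92),(480,90)]]; dd=b-a
print("tray front mid",(a+b)/2,np.linalg.norm(dd),np.degrees(np.arctan2(-dd[0],dd[1])),"O est",(a+b)/2+.085*ex)
E
```

```text
0.0728 -179.2 0.8000000000000114
0.0715 -116.4 3.5999999999999943
0.0704 116.3 -3.6999999999999886
0.0766 -59.5 0.5
0.0743 56.9 -3.0999999999999943
mean -0.37999999999999545
hub (np.float64(0.0043), np.float64(-18.2))
tray front mid [0.55541977 0.03291799 0.045     ] 0.2102298827475699 12.195121155862086 O est [0.63846865 0.05102557 0.045     ]
```

The hook is within about 1° of the top. Next I'll grip the basket leaning 45°, lift it upright, and carry it to the front of the hook.

```bash
cat >> h.py <<'E'
BX=np.array([.4805,.2895,0.]); BY=-18
def gp(bottom,yaw):
    "TCP to hold the tab when the basket's bottom centre is at 'bottom'"
    o,R=ori(yaw,LEAN); return list(np.array(bottom)+ez*.146+.008*R[:,2]), list(o), R
E
python3 - <<'E'
from h import *
np.set_printoptions(precision=3,suppress=True)
p,o,R=gp(BX,BY); H=O-.045*ex; hz=.201-.114
way=[(BX+[0,0,.10],BY),([.455,.27,.13],BY),(H-.085*ex+ez*(hz+.028),YAW),(H+ez*(hz+.028),YAW),(H+ez*hz,YAW)]
for b,y in way: t=gp(b,y); print(solver.inverse_kinematics(t[0],t[1]))
move_gripper(.05)
pre=np.array(p)-.08*R[:,2]
env.move_pose(list(pre+[0,0,.05]),o)
env.move_linear(list(pre)); print("hit",env.move_linear(p,vel=.08,stop_force=12))
move_gripper(0.0); print("w",monitor.current_gripper_width(),monitor.current_finger_force(),monitor.current_time())
E
```

```text
[ 0.769 -0.089  1.702 -0.734  1.202 -0.328]
[ 0.778 -0.202  1.742 -0.719  1.262 -0.372]
[-0.157 -0.516  2.01   0.328  0.925 -2.042]
[-0.082 -0.243  1.808  0.283  0.834 -1.976]
[-0.082 -0.223  1.847  0.299  0.777 -2.   ]
hit False
w 0.011429418067369966 60.54739952087402 19.3083
```

```bash
python3 - <<'E'
from h import *
np.set_printoptions(precision=3,suppress=True)
H=O-.045*ex; hz=.201-.114
f0=monitor.current_contact_force()
for b,y,v in [(BX+[0,0,.10],BY,.08),([.455,.27,.13],BY,.12),(H-.085*ex+ez*(hz+.03),YAW,.08)]:
    t=gp(b,y); env.move_linear(t[0],t[1],vel=v)
print("dF",np.array(monitor.current_contact_force())-f0,monitor.current_gripper_width(),monitor.current_time())
snap("w4"); cv2.imwrite("pics/side4.png",optics.read_camera("side")[...,::-1])
a=cv2.imread("pics/w4.png")[40:340,130:400]; b=cv2.imread("pics/side4.png")[125:275,210:345]
a=cv2.resize(a,(540,600));b=cv2.resize(b,None,fx=1.92,fy=4) if 0 else cv2.resize(b,(260,289))
m=np.zeros((600,800,3),np.uint8);m[:,:540]=a;m[:289,540:]=b;cv2.imwrite("pics/m4.png",m)
E
```

```text
dF [ 0.201 -0.768 -3.648] 0.011384175710384853 24.4917
```

View pics/m4.png

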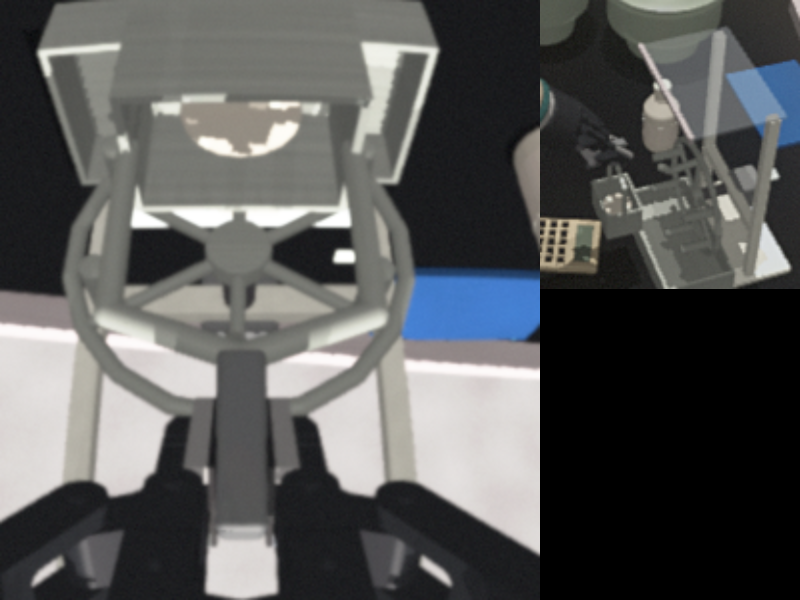

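The basket hangs upright in the grip. Its bail peak at (240,355) lines up with the hub at (238,248) and the vertical spoke. Next: insert, lower and release.

```bash
python3 - <<'E'
from h import *
np.set_printoptions(precision=3,suppress=True)
H=O-.045*ex; hz=.201-.114
W=json.load(open("pics/w4.json")); print("bailpeak proj crop",(proj(W,H-.085*ex+ez*.235)-[130,40])*2)
print("ins",env.move_linear(gp(H+ez*(hz+.03),YAW)[0],vel=.06,stop_force=8)); env.sleep(.3)
f0=np.array(monitor.current_contact_force())
hit=env.move_linear(gp(H+ez*(hz-.006),YAW)[0],vel=.025,stop_force=3)
p=monitor.current_ee_pos(); print("low",hit,"above nominal",p[2]-gp(H+ez*hz,YAW)[0][2],np.array(monitor.current_contact_force())-f0,monitor.current_time())
cv2.imwrite("pics/side5.png",optics.read_camera("side")[...,::-1]);snap("w5")
a=cv2.imread("pics/w5.png")[40:340,130:400]; b=cv2.imread("pics/side5.png")[135:235,245:345]
m=np.zeros((600,800,3),np.uint8);m[:,:540]=cv2.resize(a,(540,600));m[:260,540:]=cv2.resize(b,(260,260));cv2.imwrite("pics/m5.png",m)
E
```

```text
bailpeak proj crop [241.986 354.837]
ins False
low True above nominal 0.004054454018146997 [ 6.045  0.139 -0.45 ] 27.4417
```

View pics/m5.png

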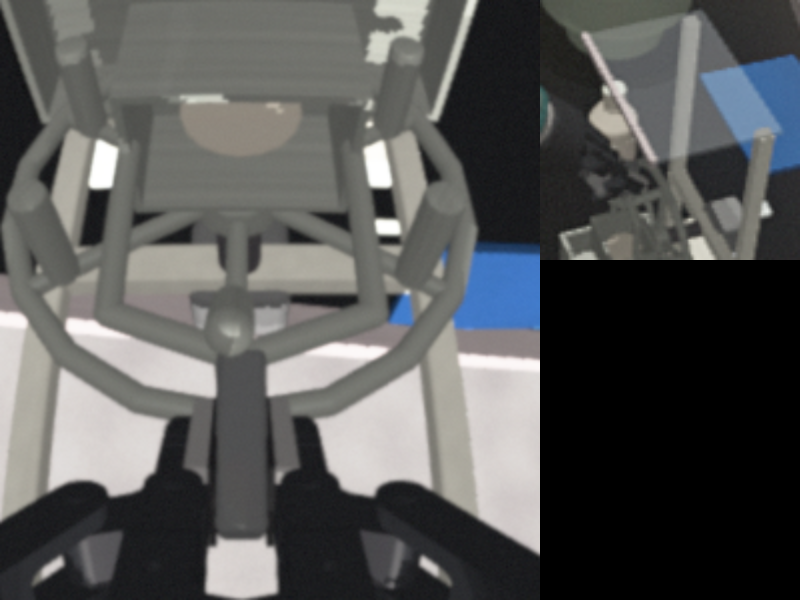

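The bail is over the bar: the nose knob at (232,322) is in front of it. It met the nose-side slope, with a 6 N push towards +x at 4 mm above the seat. I'll raise it slightly, shift 5 mm towards +x and lower again.

```bash
python3 - <<'E'
from h import *
np.set_printoptions(precision=3,suppress=True)
hz=.201-.114
p=np.array(monitor.current_ee_pos()); env.move_linear(list(p+ez*.008),vel=.05)
env.move_linear(list(p+ez*.008+.006*ex),vel=.05); env.sleep(.3)
f0=np.array(monitor.current_contact_force())
z0=gp(O-.045*ex+ez*hz,YAW)[0][2]
q=p+.006*ex; q[2]=z0-.007
hit=env.move_linear(list(q),vel=.025,stop_force=3); env.sleep(.2)
p=monitor.current_ee_pos(); print("low",hit,"above nominal",p[2]-z0,np.array(monitor.current_contact_force())-f0,f0,monitor.current_time())
E
```

```text
low True above nominal 0.0022968291910449856 [ 0.751 -1.386  6.087] [ 0.523 -0.36  -1.481] 29.1333
```

It is seated: the push is now purely vertical, 2 mm above the nominal height. I'll release, back out and check.

```bash
python3 - <<'E'
from h import *
p=np.array(monitor.current_ee_pos()); env.move_linear(list(p+ez*.0015),vel=.02)
move_gripper(.04); env.sleep(.5)
R=ori(YAW,LEAN)[1]; p=np.array(monitor.current_ee_pos())
env.move_linear(list(p-.05*R[:,2]),vel=.06)
env.move_linear([.44,.02,.30],list(ori(YAW,40)[0]),vel=.12); env.sleep(1)
print(monitor.current_time(),monitor.current_contact_force())
snap("w6"); a=cv2.imread("pics/w6.png")[80:290,130:370]; cv2.imwrite("pics/side6.png",optics.read_camera("side")[...,::-1]); b=cv2.imread("pics/side6.png")[135:285,225:345]
cv2.imwrite("pics/m6.png",np.hstack([cv2.resize(a,(480,420)),cv2.resize(b,(320,420))]))
env.sleep(.5); snap("w7"); print(np.abs(cv2.imread("pics/w7.png").astype(int)-cv2.imread("pics/w6.png")).mean())
E
```

```text
33.5917 [ 1.37110641 -0.62556847 -0.04671044]
1.7525973849826388
```

View pics/m6.png

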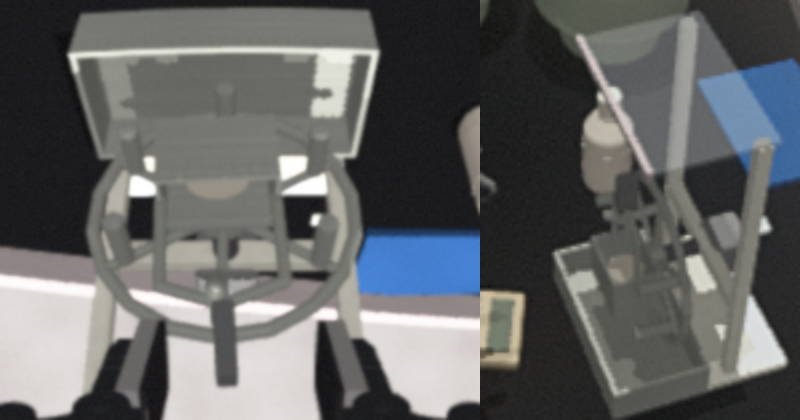

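The basket hangs level on the hook: its tab is at (226,345), and the peg pairs sit symmetrically about the hub. The gripper is clear.

```bash
python3 - <<'E'
from h import *
env.sleep(2); print(workorder.hand_in(), monitor.current_time())
E
```

```text
the job is handed in; nothing more can be done
the job is handed in; nothing more can be done
```

The hook is at the top of the wheel (within about 1°), the steel basket hangs upright and still on it with the gripper clear, and the job was handed in at about 36 s.

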